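# Stow the ties and snap the lid shut

## Task

Put the bundle of twist ties that lies to the right of the open blue-lidded box into the box and let go of it, then swing the lid down and press its free edge, feeling for the click, until the catch holds it shut by itself. Press no harder than needed: the box and its lid must never take more than 25 N. Leave everything else where it stands.

Things in the scene. Friction and masses are not known exactly. Their poses are not given: they have to be found in the camera images.
- tie_box: white box with blue lid, fixed to the table; outside 130 (x) x 170 (y) x 60 mm high, walls and floor 4 mm, inside 122 x 162 mm. Origin: centre of its underside; x points from the catch side to the hinge side (away from the robot, give or take the yaw), z up. The robot may press on box and lid with at most 25 N.
- box_floor (a point): centre of the box's inside floor, 4 mm above the table
- catch_mount (a point): middle of the outer -x front wall, box frame [-65, 0, 40] mm. Before it, to 23 mm out and 44 mm wide, stands a steel spring catch, a tongue about 65 mm high with a roller near its top, and a rubber stop below. The catch is screwed on up to 7 mm higher or lower from box to box, which this point does not show: the depth where the lid clicks must be felt.
- lid_hinge (a point): middle of the hinge line, at the box's +x (far) upper edge, box frame [69.5, 0, 60] mm; the hinge line runs along the box's y axis. A spring there pushes the lid wide open (2 to 4 N at the free edge): let go unlatched, it flies open again. To shut it, reach behind it (its +x side) and draw its upper edge over towards the robot and down.
- box_lid (a joint): lid angle (rad): 0 = level (never quite reached), 1.8 = wide open, leaning back past upright, where it starts. Blue plate, 142 mm from hinge to free edge, 178 mm wide, 4 mm thick, 16 mm skirt. It meets the catch somewhere between 0.07 and 0.18 and clicks 3 to 6 mm lower; latched and let go it rests at 0.01 to 0.12, depending on the height of the catch.
- lid_press (a point): where to press: on the lid's outer face, mid-width, 124.5 mm from the hinge line and 7 mm above it when level, 17 mm in from the free edge; moves with the lid; z = outward normal. Force climbs from 2 N to about 10 to 16 N at the catch and drops to nearly 0 as it clicks and the lid jumps ahead; 2 to 5 mm lower it lands on the stop (6 to 12 N per mm).
- tie_bundle: bundle of tan twist ties with a red band, 14 x 96 x 14 mm, lying on the table to the robot's right of the box (others far off at the back are not meant), long along its y axis; origin: centre of its underside (7 mm below the middle)
- cup: small pale grey cup, 55 mm across, 40 mm high, upright; origin: centre of its underside; bystander
- timer: white round kitchen timer, 66 mm across, 38 mm high; origin: centre of its underside; bystander
- dish: shallow empty steel dish, 108 mm across, 16 mm high; origin: centre of its underside; bystander

How it is judged:
By the outcome, as a careful person would: the job done as asked, in the order asked, and still so for the second after the job is handed in, with the robot touching nothing.
It also fails if it takes over 72 s, if anything falls off the work surface, if the arm or the gripper's body presses on something with over 40 N, if the wrist force passes 120 N, or if a joint passes its speed limit or range.

## Robot

A 6-joint arm with a two-finger parallel gripper is mounted at the origin on a cart in front of the work surface, level with it; the furniture and walls round the work are solid. World frame = base frame: x ahead of the robot, y to its left, z up, the work surface at z = 0. Lengths are in m, angles in rad, forces in N, time in s.
With the tool pointing down it reaches from about 0.275 to 0.825 m from the base axis. Payload 4.9 kg.
Tool frame: the origin (TCP) lies on the centre line of the jaws, within the pads' length; the fingertips stand 14 mm ahead of it and the grasp point (between the pads) lies 5 mm behind it; y points along the fingers, x is the direction in which the jaws open and shut, and the axes are right-handed (so a half turn about y gives the same grasp; the last joint's range is limited). The gripper opens to 85 mm and grips with 20 to 120 N. Pads are 22 mm wide; open, the fingers measure 114 mm over their backs; the gripper's body (76 mm by 85 mm) begins 54 mm behind the grasp point. The pads swing forward as they close: fully open they stand 13 mm farther back than shut.
Start: joints at [-1.374, 0.326, -0.193, 1.052, 0, 1.437], TCP at [0.179, -0.52, 0.245] pointing down, gripper open.
Joint ranges: [-2.65, 2.65], [-0.97, 1.79], [-1.3, 1.35], [-1.93, 2.1], [-1.47, 1.37], [-3.14, 3.14]. Speed limits (rad/s): [2.57, 2.57, 3.14, 3.14, 3.14, 3.14].

## Interface

Orientations are given as a rotation vector (axis times angle).
In Python, from rig import * gives the robot as it stands.
- The arm moves only by the tool step_arm, never from a script. Its arguments are lists of equal length, an entry for each row: "travel": the shift along the tool's x, y, z in mm, a list of three; "spin": the turn about the tool's y in degrees; "claw": the finger opening in mm, from 0 to 85.4. In form: {"travel": [[x, y, z], ...], "spin": [spin, ...], "claw": [claw, ...]}. A call has 1 to 5 rows; each row is the pose to reach, as a shift and turn from the pose commanded when the call began, along the tool's axes at that moment; what a row does not reach only later rows make up. A row lasts 1/12 s, in which the tool goes at most 41.7 mm and 7.16 degrees, less where a joint would pass 70% of its speed; a pose out of reach is approached as far as the arm can. A call with a gripper value outside its range is refused whole. The fingers move at their own pace and stop on an object; "force" is the grip in N (left out, the last holds). Time passes only in rows, so rows that repeat a pose let the fingers close. It gives the time, the measured TCP pose, the force and the opening at its end, in the units of the state.
- get_obs(): the state, without advancing time (a new reading comes with each control period).
- grab_frame(name): name is "scene" or "top"; returns the picture (384x512x3 uint8, red, green, blue); there is no depth.
- camera_model(name): a dict with "mtx" (3x3 intrinsics, pixels), "k1" (the pictures are not rectified: a ray, as slopes to the right and down, at radius r is drawn at 1 + k1 r^2 times it, then the intrinsics apply), "extrinsics" (4x4, takes a point from world to camera coordinates). Camera axes: x right, y down, z forward; pixel columns grow to the right and rows downward; lengths in m; the calibration is good to about 2 mm. A picture is of the moment at which its call begins. camera_model takes no time and is no camera call.
- job_done(): hands the job in, once; it reports no verdict.
The state is a dict: "time": time; "joint_positions": joint angles; "dq": joint speeds; "tau": joint torques, N m; "ee_pos": TCP position; "eef_rot": TCP orientation; "contact_force": force on the tool from outside, world axes, zero at the start; "moment": the same for the moment, N m; "finger_gap": opening from 0.0 (shut) to 1.0 (fully open).
Only numpy, scipy, OpenCV 4.12 (cv2) and the standard library are available. Lean on these libraries where they do the work, as an engineer would, in place of code of your own. Each camera call takes 0.05 s, during which the arm holds its last target.

## Working session

There is one attempt and no reset: what is moved stays moved. The work goes in short steps, Python scripts to look and compute and a tool call to move; the robot and the scene stay as the last step left them, time stands still between calls to the robot, and variables do not carry over. Pictures are saved under pics/ and viewed, and the job is handed in when it is done.

Besides the shell and the picture viewer there is one more tool, called after "Request:" by a JSON object that holds its "op" and its "data", one argument or row to a line. step_arm: Moves the arm, as the interface text tells. Its arguments: {"type":"object","properties":{"travel":{"type":"array","items":{"type":"array","items":{"type":"number"}}},"spin":{"type":"array","items":{"type":"number"}},"claw":{"type":"array","items":{"type":"number"}},"force":{"type":"number"}},"required":["travel","spin","claw"]}

```bash
mkdir -p pics; ls; python3 - <<'E'
from rig import *
import cv2,numpy as np
print(get_obs())
for n in("scene","top"):
    f=grab_frame(n); cv2.imwrite(f"pics/{n}0.png",f[:,:,::-1]); print(n,camera_model(n))
E
```

```text
pics
{'time': 0.0, 'joint_positions': array([-1.37418469e+00,  3.26921193e-01, -1.93561222e-01,  1.05199219e+00,
       -6.37129387e-06,  1.43659155e+00]), 'dq': array([ 0.00084654, -0.00081098, -0.00022631,  0.00014747,  0.00147127,
        0.00071121]), 'tau': array([-1.56255559e-03, -4.43393791e+01,  2.62444317e+01,  1.54603942e-02,
       -1.46617194e-04, -5.39381915e-06]), 'ee_pos': array([ 0.17854833, -0.51963985,  0.24452276]), 'eef_rot': array([-1.34656023,  0.9629936 , -0.96096124]), 'contact_force': array([-0.89396431, -0.05584786,  0.22782391]), 'moment': array([0.02141956, 0.00666545, 0.00860069]), 'finger_gap': 1.00422760905957}
scene {'mtx': array([[362.30696481,   0.        , 254.55317475],
       [  0.        , 362.30696481, 185.86438703],
       [  0.        ,   0.        ,   1.        ]]), 'k1': -0.07446321253856784, 'extrinsics': array([[-0.85237015, -0.52261166, -0.01849789,  0.42004953],
       [-0.35064425,  0.59742153, -0.72120464,  0.29051639],
       [ 0.38796099, -0.60824713, -0.69247505,  1.12016109],
       [ 0.        ,  0.        ,  0.        ,  1.        ]])}
top {'mtx': array([[368.98357629,   0.        , 258.94169281],
       [  0.        , 368.98357629, 186.134385  ],
       [  0.        ,   0.        ,   1.        ]]), 'k1': -0.018736691150951404, 'extrinsics': array([[-0.00430254, -0.99995411,  0.00855976, -0.09820269],
       [-0.99188063,  0.00317953, -0.12713264,  0.55283595],
       [ 0.12709959, -0.00903725, -0.99184879,  1.10137377],
       [ 0.        ,  0.        ,  0.        ,  1.        ]])}
```

View pics/scene0.png

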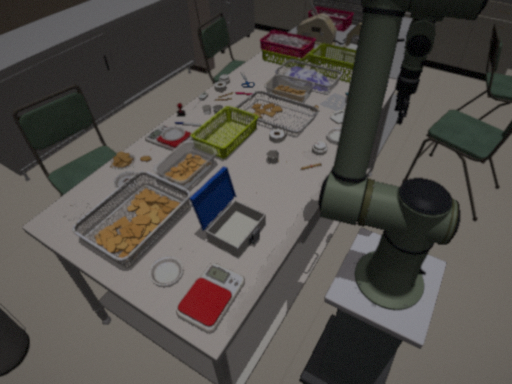

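View pics/top0.png

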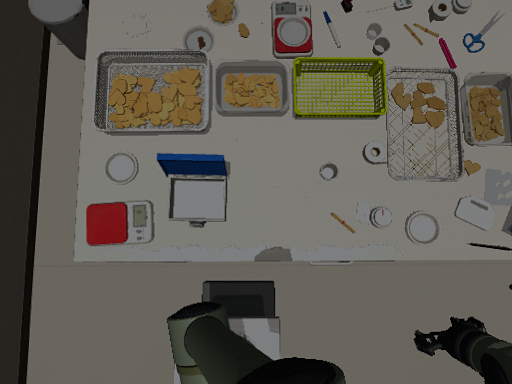

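The top view shows the box at about (198,198) with its catch at (197,223). The bundle is at (343,222), the cup at (328,172), the timer at (381,216) and the dish at (422,227). I'll measure these next.

```bash
cat > h.py <<'E'
import numpy as np,cv2
from rig import *
def ray(n,u,v):
    c=camera_model(n);K=c["mtx"];k=c["k1"];E=c["extrinsics"]
    xd=np.array([(u-K[0,2])/K[0,0],(v-K[1,2])/K[1,1]]);x=xd.copy()
    for _ in range(20): x=xd/(1+k*(x@x))
    R=E[:3,:3];t=E[:3,3]
    return -R.T@t, R.T@np.array([x[0],x[1],1.])
def onz(n,u,v,z):
    o,d=ray(n,u,v); return o+d*(z-o[2])/d[2]
def proj(n,P):
    c=camera_model(n);K=c["mtx"];E=c["extrinsics"]
    p=E[:3,:3]@np.asarray(P)+E[:3,3];x=p[:2]/p[2];x=x*(1+c["k1"]*(x@x))
    return K[:2,:2]@x+K[:2,2]
E
python3 - <<'E'
from h import *
im=cv2.imread("pics/top0.png")
a=cv2.resize(im[140:240,150:250],(600,600),interpolation=cv2.INTER_CUBIC);cv2.imwrite("pics/boxz.png",a)
b=cv2.resize(im[150:250,310:450],(798,570),interpolation=cv2.INTER_CUBIC);cv2.imwrite("pics/bunz.png",b)
s=cv2.imread("pics/scene0.png")
a=cv2.resize(s[155:265,180:290],(600,600),interpolation=cv2.INTER_CUBIC);cv2.imwrite("pics/boxs.png",a)
# bundle
hsv=cv2.cvtColor(im,cv2.COLOR_BGR2HSV)
m=cv2.inRange(hsv,(3,80,60),(28,255,255)); m2=np.zeros_like(m); m2[205:240,325:362]=m[205:240,325:362]
ys,xs=np.nonzero(m2);print(len(xs))
P=np.array([onz("top",x,y,0.009)[:2] for x,y in zip(xs,ys)])
print(P.mean(0)); r=cv2.minAreaRect(P.astype(np.float32)*1000);print(r)
u,sv,vt=np.linalg.svd(P-P.mean(0));print(vt[0],np.degrees(np.arctan2(vt[0][1],vt[0][0])))
for n,u,v in(("cup",328,170),("timer",381,216),("dish",422,227)): print(n,onz("top",u,v,.02))
E
```

```text
89
[ 0.44034886 -0.36151769]
((440.6297302246094, -361.12158203125), (92.03373718261719, 9.478925704956055), 49.031009674072266)
[-0.65432971 -0.75620938] -130.86884481691942
cup [ 0.60500928 -0.31814833  0.02      ]
timer [ 0.45967936 -0.47938724  0.02      ]
dish [ 0.42494858 -0.60610459  0.02      ]
```

View pics/boxz.png

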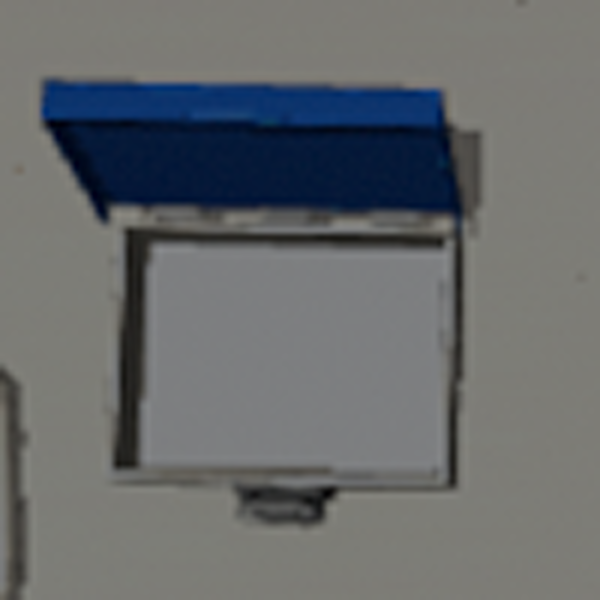

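View pics/bunz.png

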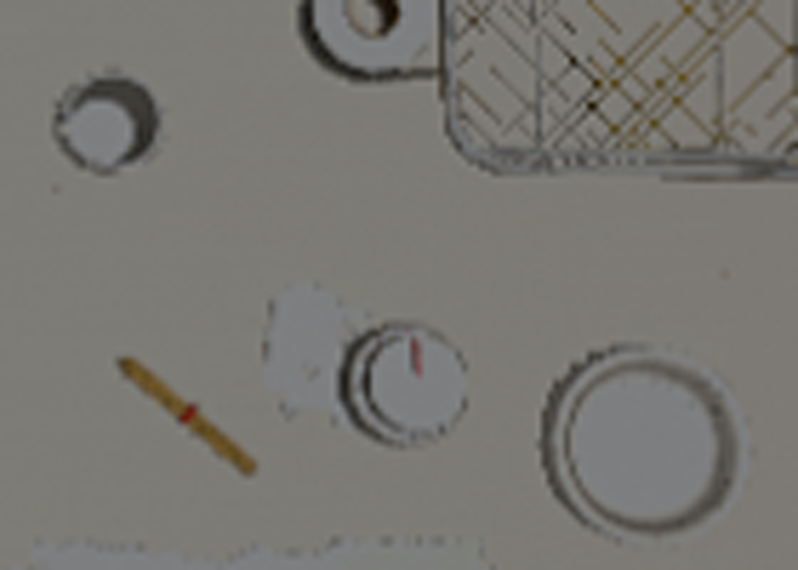

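View pics/boxs.png

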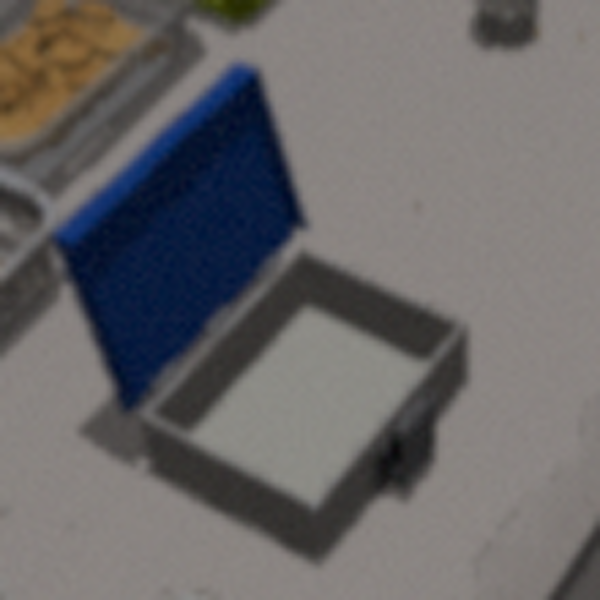

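```bash
python3 - <<'E'
from h import *
T=lambda X,Y:((X+.5)/6-.5+150,(Y+.5)/6-.5+140)
S=lambda X,Y:((X+.5)/5.4545-.5+180,(Y+.5)/5.4545-.5+155)
for nm,c in dict(FL=(112,482),FR=(453,487),BR=(460,222),BL=(120,222)).items(): print("top",nm,onz("top",*T(*c),.06)[:2])
for nm,c in dict(fFL=(138,466),fFR=(440,468),fBR=(446,245),fBL=(150,243)).items(): print("top floor",nm,onz("top",*T(*c),.004)[:2])
for nm,c in dict(FL=(318,512),FR=(466,328),BL=(148,418)).items(): print("sc",nm,onz("scene",*S(*c),.06)[:2])
print("scfloorFL base",onz("scene",*S(318,560),.0)[:2])
for nm,c in dict(lidL=(45,80),lidR=(440,90)).items(): print("lid top",nm,onz("top",*T(*c),.2)[:2])
s=cv2.imread("pics/scene0.png");hsv=cv2.cvtColor(s,cv2.COLOR_BGR2HSV)
m=cv2.inRange(hsv,(3,70,50),(28,255,255));n,l,st,ce=cv2.connectedComponentsWithStats(m)
for i in range(1,n):
  if 290<ce[i][0]<330 and 150<ce[i][1]<180: print(st[i],ce[i],onz("scene",*ce[i],.008))
E
```

```text
top FL [0.44879475 0.17045555]
top FR [0.44574319 0.00122582]
top BR [ 0.57878053 -0.00133659]
top BL [0.5793186  0.16989919]
top floor fFL [0.45915032 0.17031752]
top floor fFR [0.45757161 0.01270903]
top floor fBR [0.5751705  0.01047596]
top floor fBL [0.57673383 0.16692853]
sc FL [0.44412854 0.1780447 ]
sc FR [0.44223402 0.01155699]
sc BL [0.57127429 0.17256244]
scfloorFL base [0.45144123 0.1725239 ]
lid top lidL [0.62140475 0.17192215]
lid top lidR [ 0.61634486 -0.00329814]
[301 164  20   5  38] [310.5 166. ] [ 0.43892281 -0.35714334  0.008     ]
```

```bash
cat >> h.py <<'E'
from scipy.spatial.transform import Rotation as Ro
def go(target,jawyaw=None):
    "target TCP world m; jaw axis yaw deg (mod 180) -> travel mm, spin deg"
    o=get_obs();R=Ro.from_rotvec(o["eef_rot"]).as_matrix()
    tr=R.T@(np.array(target)-o["ee_pos"])*1000
    yx=np.degrees(np.arctan2(R[1,0],R[0,0])); print("t",round(o["time"],2),"tcp",o["ee_pos"].round(4),"jaw yaw",yx.round(2),"ydir",R[:,1].round(3),"j6",o["joint_positions"].round(3),"F",o["contact_force"].round(2),"gap",round(o["finger_gap"],3))
    print("travel",tr.round(1))
    if jawyaw is not None:
        d=(jawyaw-yx+90)%180-90; print("spin about y(down): ",-d.round(2)*np.sign(-R[2,1]), "alt", (-d*np.sign(-R[2,1])).round(1)-180*np.sign(-d))
E
python3 -c "
from h import *
go((.440,-.3595,.10),49+90)"
```

```text
t 0.1 tcp [ 0.1786 -0.5197  0.2446] jaw yaw -71.05 ydir [-0.     0.002 -1.   ] j6 [-1.374  0.327 -0.193  1.052  0.     1.437] F [-0.03 -0.36  0.08] gap 0.999
travel [-66.4 144.8 299.3]
spin about y(down):  -30.05 alt 150.0
```

Request:
{"op": "step_arm", "data": {
  "travel": [
    [-8, 0, 36],
    [-16, 0, 72],
    [-24, 0, 108],
    [-32, 0, 144],
    [-40, 0, 180]
  ],
  "spin": [-6, -12, -18, -24, -30],
  "claw": [45, 45, 45, 45, 45]
}}

```text
time: 0.52
ee_pos: [0.3369, -0.4227, 0.2449]
eef_rot: [-1.498, 0.557, -0.556]
contact_force: [1.1, -0.1, -0.0]
finger_gap: 0.527
```

```bash
python3 -c "
from h import *
go((.440,-.3595,.10),49+90)"
```

```text
t 0.52 tcp [ 0.3369 -0.4227  0.2449] jaw yaw -40.78 ydir [-0.     0.001 -1.   ] j6 [-1.034  0.309 -0.217  1.045 -0.     1.248] F [ 1.1  -0.14 -0.04] gap 0.527
travel [ 36.9 144.9 115.1]
spin about y(down):  0.22 alt -179.8
```

Request:
{"op": "step_arm", "data": {
  "travel": [
    [10, 30, 30],
    [20, 60, 60],
    [30, 95, 90],
    [37, 130, 115],
    [37, 145, 115]
  ],
  "spin": [0, 0, 0, 0, 0],
  "claw": [45, 45, 45, 45, 45]
}}

```text
time: 0.93
ee_pos: [0.4412, -0.3583, 0.0975]
eef_rot: [-1.496, 0.558, -0.556]
contact_force: [0.1, 0.3, 0.3]
finger_gap: 0.527
```

Request:
{"op": "step_arm", "data": {
  "travel": [
    [0, 0, 0],
    [0, 0, 0]
  ],
  "spin": [0, 0],
  "claw": [45, 45]
}}

```text
time: 1.1
ee_pos: [0.4385, -0.3602, 0.0991]
eef_rot: [-1.496, 0.563, -0.556]
contact_force: [-0.3, -0.8, -0.2]
finger_gap: 0.527
```

```bash
python3 -c "
from h import *
go((.440,-.3595,.019),49+90)
for n in ('top','scene'):
  f=grab_frame(n)[:,:,::-1]; u,v=proj(n,(.44,-.36,.05)).astype(int); c=f[max(v-50,0):v+50,u-60:u+60]
  cv2.imwrite(f'pics/{n}1.png',cv2.resize(c,None,fx=5,fy=5,interpolation=cv2.INTER_CUBIC))"
```

```text
t 1.1 tcp [ 0.4385 -0.3602  0.0991] jaw yaw -40.99 ydir [-0.003  0.003 -1.   ] j6 [-0.818  0.497 -0.337  0.741 -0.     1.469] F [-0.31 -0.81 -0.22] gap 0.527
travel [ 1.  80.1  1.5]
spin about y(down):  0.01 alt -180.0
```

View pics/scene1.png

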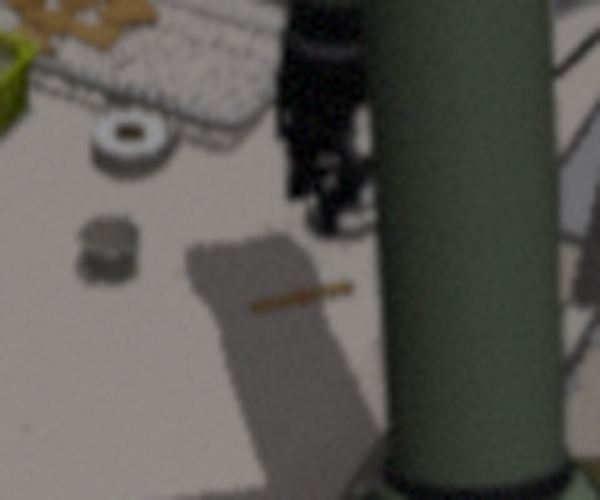

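View pics/top1.png

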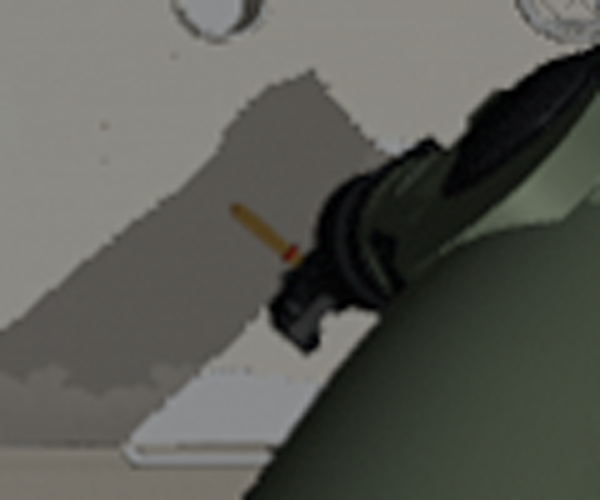

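The scene view shows the red band at about (303,298) in the crop, with the fingers straddling its axis above it. Nothing looks out of line, so I'm descending.

Request:
{"op": "step_arm", "data": {
  "travel": [
    [1, 20, 1],
    [1, 40, 1],
    [1, 60, 1],
    [1, 73, 1],
    [1, 78, 1]
  ],
  "spin": [0, 0, 0, 0, 0],
  "claw": [45, 45, 45, 45, 45]
}}

```text
time: 1.62
ee_pos: [0.4401, -0.3625, 0.0225]
eef_rot: [-1.497, 0.562, -0.562]
contact_force: [-0.2, 0.1, 0.0]
finger_gap: 0.527
```

Request:
{"op": "step_arm", "data": {
  "travel": [
    [0, 0, 0],
    [0, 0, 0]
  ],
  "spin": [0, 0],
  "claw": [45, 45]
}}

```text
time: 1.78
ee_pos: [0.4411, -0.3628, 0.0239]
eef_rot: [-1.498, 0.56, -0.563]
contact_force: [-0.7, 0.2, -0.2]
finger_gap: 0.529
```

```bash
python3 -c "
from h import *
go((.440,-.3595,.019),49+90)
for n in ('top','scene'):
  f=grab_frame(n)[:,:,::-1]; u,v=proj(n,(.44,-.36,.01)).astype(int); c=f[max(v-50,0):v+50,u-60:u+60]
  cv2.imwrite(f'pics/{n}2.png',cv2.resize(c,None,fx=5,fy=5,interpolation=cv2.INTER_CUBIC))"
```

```text
t 1.78 tcp [ 0.4411 -0.3628  0.0239] jaw yaw -41.11 ydir [ 0.002 -0.002 -1.   ] j6 [-0.818  0.599 -0.395  0.574 -0.     1.471] F [-0.68  0.18 -0.21] gap 0.529
travel [-3.   4.9  1.8]
spin about y(down):  -0.11 alt 179.9
```

View pics/scene2.png

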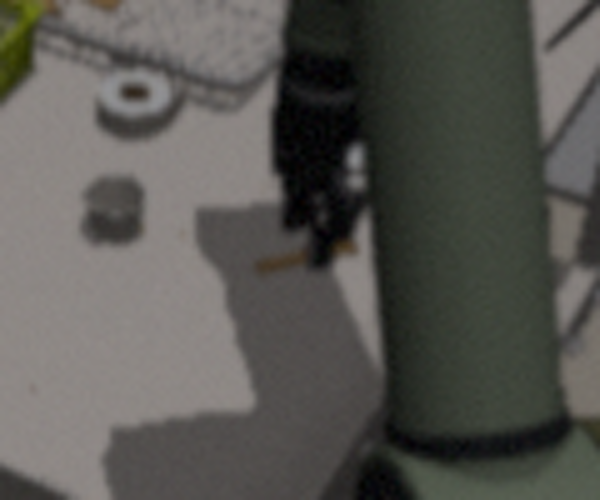

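Request:
{"op": "step_arm", "data": {
  "travel": [
    [-1, 2, 1],
    [-1, 4, 1],
    [-1, 4, 1],
    [-1, 4, 1],
    [-1, 4, 1]
  ],
  "spin": [0, 0, 0, 0, 0],
  "claw": [45, 45, 0, 0, 0],
  "force": 35
}}

```text
time: 2.3
ee_pos: [0.4407, -0.3599, 0.0184]
eef_rot: [-1.497, 0.56, -0.56]
contact_force: [-0.0, -0.8, 1.0]
finger_gap: 0.125
```

Request:
{"op": "step_arm", "data": {
  "travel": [
    [0, 0, 0],
    [0, 0, 0],
    [0, 0, 0],
    [0, 0, 0],
    [0, 0, 0]
  ],
  "spin": [0, 0, 0, 0, 0],
  "claw": [0, 0, 0, 0, 0]
}}

```text
time: 2.72
ee_pos: [0.4408, -0.3601, 0.0184]
eef_rot: [-1.497, 0.56, -0.561]
contact_force: [-0.6, 1.0, 2.6]
finger_gap: 0.122
```

Request:
{"op": "step_arm", "data": {
  "travel": [
    [0, -15, 0],
    [0, -40, 0],
    [0, -75, 0],
    [0, -110, 0],
    [0, -120, 0]
  ],
  "spin": [0, 0, 0, 0, 0],
  "claw": [0, 0, 0, 0, 0]
}}

```text
time: 3.13
ee_pos: [0.4424, -0.3618, 0.1431]
eef_rot: [-1.5, 0.556, -0.565]
contact_force: [0.2, -0.1, 0.4]
finger_gap: 0.128
```

```bash
python3 -c "
from h import *
go((.510,.089,.14),-1)
for n in ('top','scene'):
  f=grab_frame(n)[:,:,::-1]; u,v=proj(n,(.44,-.36,.12)).astype(int); c=f[max(v-50,0):v+50,u-60:u+60]
  cv2.imwrite(f'pics/{n}3.png',cv2.resize(c,None,fx=5,fy=5,interpolation=cv2.INTER_CUBIC))"
```

```text
t 3.13 tcp [ 0.4424 -0.3618  0.1431] jaw yaw -41.04 ydir [ 0.005 -0.005 -1.   ] j6 [-0.815  0.447 -0.289  0.828 -0.     1.473] F [ 0.16 -0.12  0.41] gap 0.128
travel [-245.1    1.2  384.4]
spin about y(down):  -40.04 alt 140.0
```

View pics/scene3.png

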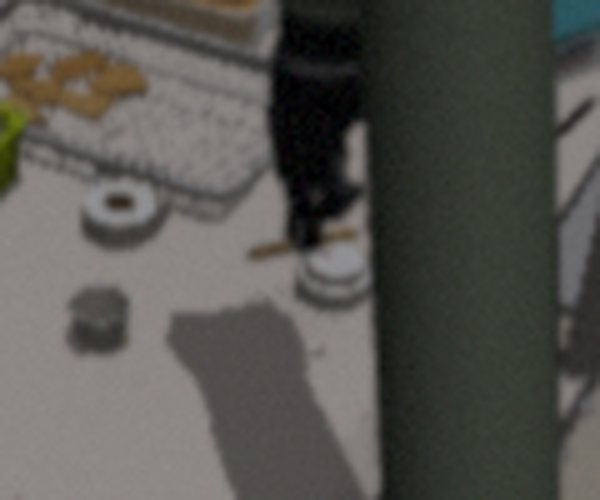

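View pics/top3.png

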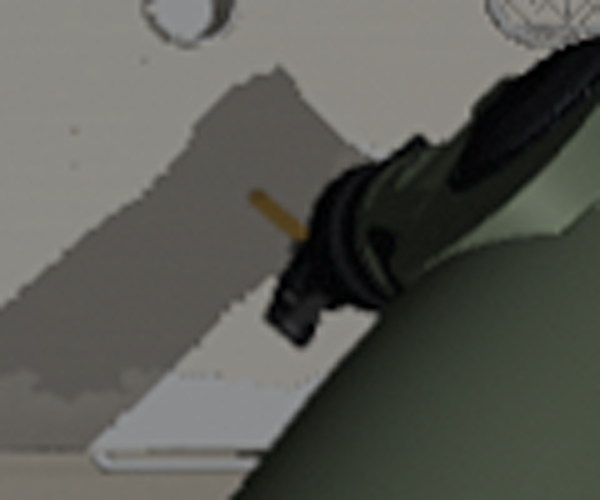

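Request:
{"op": "step_arm", "data": {
  "travel": [
    [-14, -2, 22],
    [-32, -4, 50],
    [-50, -6, 79],
    [-68, -8, 107],
    [-86, -8, 135]
  ],
  "spin": [0, 0, 0, 0, 0],
  "claw": [0, 0, 0, 0, 0]
}}

```text
time: 3.65
ee_pos: [0.4633, -0.1997, 0.1444]
eef_rot: [-1.496, 0.563, -0.559]
contact_force: [0.7, 0.1, -0.1]
finger_gap: 0.127
```

Request:
{"op": "step_arm", "data": {
  "travel": [
    [-18, 0, 28],
    [-36, 0, 57],
    [-54, 0, 85],
    [-72, 0, 113],
    [-88, 0, 138]
  ],
  "spin": [-5, -11, -17, -23, -29],
  "claw": [0, 0, 0, 0, 0]
}}

```text
time: 4.07
ee_pos: [0.4871, -0.0376, 0.1442]
eef_rot: [-1.564, 0.163, -0.158]
contact_force: [0.3, -0.3, 0.1]
finger_gap: 0.125
```

```bash
python3 -c "
from h import *
go((.507,.089,.14),-1)"
```

```text
t 4.07 tcp [ 0.4871 -0.0376  0.1442] jaw yaw -11.72 ydir [-0.003  0.001 -1.   ] j6 [-0.228  0.315 -0.494  0.766  0.     1.547] F [ 0.28 -0.33  0.15] gap 0.125
travel [ -6.2   4.2 127.9]
spin about y(down):  -10.72 alt 169.3
```

Request:
{"op": "step_arm", "data": {
  "travel": [
    [-1, 0, 32],
    [-3, 0, 65],
    [-5, 0, 100],
    [-6, 2, 128],
    [-6, 4, 128]
  ],
  "spin": [-5, -11, -11, -11, -11],
  "claw": [0, 0, 0, 0, 0]
}}

```text
time: 4.48
ee_pos: [0.5088, 0.0909, 0.1402]
eef_rot: [-1.569, 0.012, -0.008]
contact_force: [-0.2, 0.1, -0.2]
finger_gap: 0.125
```

Request:
{"op": "step_arm", "data": {
  "travel": [
    [0, 0, 0],
    [0, 0, 0],
    [0, 0, 0]
  ],
  "spin": [0, 0, 0],
  "claw": [0, 0, 0]
}}

```text
time: 4.73
ee_pos: [0.5087, 0.0857, 0.1413]
eef_rot: [-1.571, 0.017, -0.014]
contact_force: [0.1, -0.0, -0.6]
finger_gap: 0.123
```

```bash
python3 -c "
from h import *
go((.507,.089,.03),-1)
for n in ('top','scene'):
  f=grab_frame(n)[:,:,::-1]; u,v=proj(n,(.51,.09,.08)).astype(int); c=f[max(v-60,0):v+60,u-70:u+70]
  cv2.imwrite(f'pics/{n}4.png',cv2.resize(c,None,fx=4.5,fy=4.5,interpolation=cv2.INTER_CUBIC))"
```

```text
t 4.73 tcp [0.5087 0.0857 0.1413] jaw yaw -1.12 ydir [-0.002 -0.    -1.   ] j6 [ 0.024  0.362 -0.43   0.78  -0.     1.614] F [ 0.07 -0.   -0.64] gap 0.123
travel [ -1.5 111.3   3.3]
spin about y(down):  -0.12 alt 179.9
```

View pics/scene4.png

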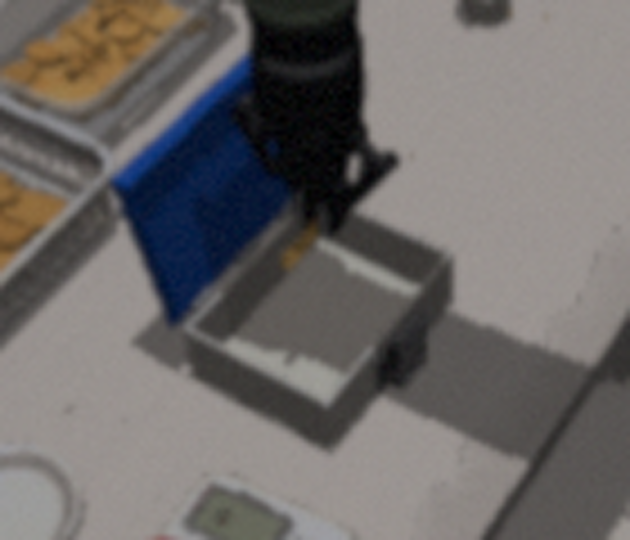

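View pics/top4.png

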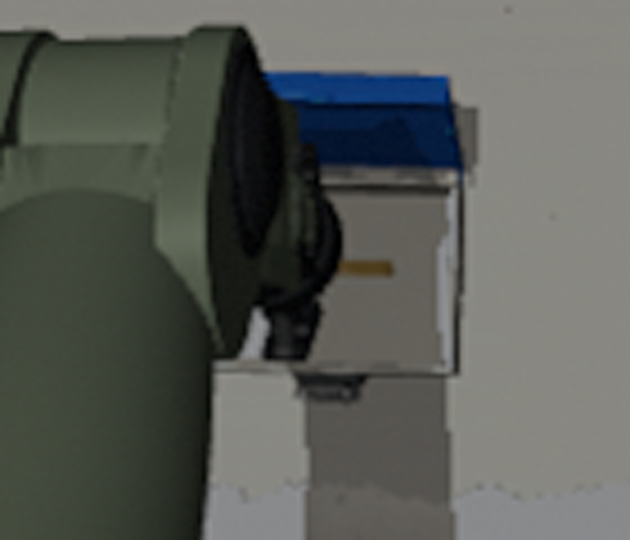

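Request:
{"op": "step_arm", "data": {
  "travel": [
    [-1, 25, 2],
    [-1, 50, 2],
    [-1, 75, 2],
    [-1, 100, 2],
    [-1, 113, 2]
  ],
  "spin": [0, 0, 0, 0, 0],
  "claw": [0, 0, 0, 0, 0]
}}

```text
time: 5.25
ee_pos: [0.5071, 0.0875, 0.027]
eef_rot: [-1.571, 0.018, -0.014]
contact_force: [-0.7, -0.9, -0.3]
finger_gap: 0.125
```

Request:
{"op": "step_arm", "data": {
  "travel": [
    [0, 0, 0],
    [0, 0, 0]
  ],
  "spin": [0, 0],
  "claw": [0, 0]
}}

```text
time: 5.42
ee_pos: [0.5081, 0.0878, 0.029]
eef_rot: [-1.571, 0.017, -0.014]
contact_force: [0.3, 0.1, -0.7]
finger_gap: 0.121
```

Request:
{"op": "step_arm", "data": {
  "travel": [
    [0, 4, 0],
    [0, 4, 0],
    [0, 4, 0],
    [0, 4, 0],
    [0, 4, 0]
  ],
  "spin": [0, 0, 0, 0, 0],
  "claw": [10, 10, 25, 35, 35]
}}

```text
time: 5.83
ee_pos: [0.5091, 0.0887, 0.026]
eef_rot: [-1.571, 0.013, -0.015]
contact_force: [0.3, -0.2, -0.2]
finger_gap: 0.406
```

Request:
{"op": "step_arm", "data": {
  "travel": [
    [0, 0, 0],
    [0, -20, 0],
    [0, -60, 0],
    [0, -100, 0],
    [0, -140, 0]
  ],
  "spin": [0, 0, 0, 0, 0],
  "claw": [35, 35, 35, 35, 35]
}}

```text
time: 6.25
ee_pos: [0.5078, 0.0887, 0.1667]
eef_rot: [-1.571, 0.015, -0.013]
contact_force: [1.9, -0.8, 0.6]
finger_gap: 0.413
```

```bash
python3 -c "
from h import *
go((.507,.089,.23),89)
for n in ('top','scene'):
  f=grab_frame(n)[:,:,::-1]; u,v=proj(n,(.51,.09,.08)).astype(int); c=f[max(v-60,0):v+60,u-70:u+70]
  cv2.imwrite(f'pics/{n}5.png',cv2.resize(c,None,fx=4.5,fy=4.5,interpolation=cv2.INTER_CUBIC))"
```

```text
t 6.25 tcp [0.5078 0.0887 0.1667] jaw yaw -1.04 ydir [-0.001 -0.    -1.   ] j6 [ 0.03   0.333 -0.399  0.84   0.     1.619] F [ 1.87 -0.83  0.56] gap 0.413
travel [ -0.9 -63.3   0.3]
spin about y(down):  89.96 alt -90.0
```

View pics/scene5.png

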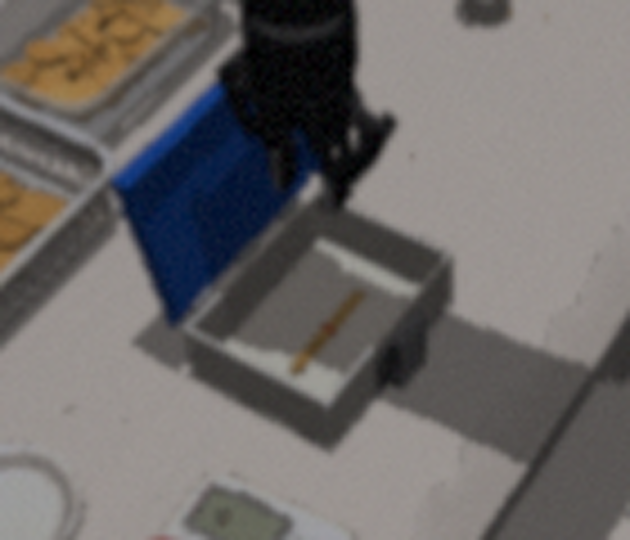

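View pics/top5.png

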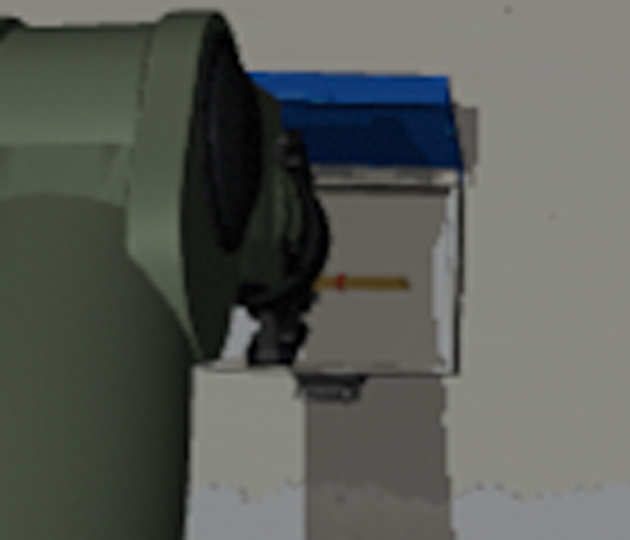

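The bundle lies flat inside the box, with its red band at about (328,330) in the scene crop, and it has been released. Next I'll raise the gripper, close it and turn it.

Request:
{"op": "step_arm", "data": {
  "travel": [
    [0, -20, 0],
    [0, -50, 0],
    [0, -80, 0],
    [0, -95, 0],
    [0, -95, 0]
  ],
  "spin": [0, 0, 0, -5, -12],
  "claw": [0, 0, 0, 0, 0],
  "force": 60
}}

```text
time: 6.77
ee_pos: [0.5105, 0.0888, 0.264]
eef_rot: [-1.566, -0.159, 0.149]
contact_force: [-0.4, 0.4, 0.3]
finger_gap: -0.002
```

Request:
{"op": "step_arm", "data": {
  "travel": [
    [0, 0, 0],
    [0, 0, 0],
    [0, 0, 0],
    [0, 0, 0],
    [0, 0, 0]
  ],
  "spin": [-7, -14, -21, -28, -35],
  "claw": [0, 0, 0, 0, 0]
}}

```text
time: 7.18
ee_pos: [0.5082, 0.0887, 0.2599]
eef_rot: [-1.477, -0.631, 0.632]
contact_force: [-0.7, -0.3, -0.5]
finger_gap: 0.002
```

Request:
{"op": "step_arm", "data": {
  "travel": [
    [0, 0, 0],
    [0, 0, 0],
    [0, 0, 0],
    [0, 0, 0],
    [0, 0, 0]
  ],
  "spin": [-7, -14, -21, -28, -35],
  "claw": [0, 0, 0, 0, 0]
}}

```text
time: 7.6
ee_pos: [0.5082, 0.0887, 0.2598]
eef_rot: [-1.277, -1.096, 1.097]
contact_force: [-0.0, 0.4, -0.2]
finger_gap: -0.001
```

```bash
python3 -c "
from h import *
go((.65,.087,.255),89)
B=np.array([.513,.089]);yaw=-.018
def E(s,th,h=7): return np.array([69.5-s*np.cos(th)+h*np.sin(th), 60+s*np.sin(th)+h*np.cos(th)])
for th in (1.8,1.7,1.5,1.3,1.1,.9,.7,.5,.4,.3,.2,.15,.1,.05,0):
  P=E(124.5,th);e=E(142,th); x=(max(P[0],e[0])+11)/1000; z=P[1]+14
  print(th,'TCP world x %.4f y %.4f z %.4f'%(B[0]+x*np.cos(yaw),B[1]+x*np.sin(yaw),z/1000))
"
```

```text
t 7.6 tcp [0.5082 0.0887 0.2598] jaw yaw 81.31 ydir [-0.001 -0.    -1.   ] j6 [ 0.03   0.254 -0.254  1.063 -0.     0.181] F [-0.04  0.4  -0.22] gap -0.001
travel [  19.8    4.7 -140.4]
spin about y(down):  -7.69 alt 172.3
1.8 TCP world x 0.6326 y 0.0868 z 0.1937
1.7 TCP world x 0.6187 y 0.0871 z 0.1966
1.5 TCP world x 0.5917 y 0.0876 z 0.1987
1.3 TCP world x 0.5669 y 0.0880 z 0.1958
1.1 TCP world x 0.5433 y 0.0885 z 0.1881
0.9 TCP world x 0.5216 y 0.0888 z 0.1759
0.7 TCP world x 0.5028 y 0.0892 z 0.1596
0.5 TCP world x 0.4876 y 0.0895 z 0.1398
0.4 TCP world x 0.4816 y 0.0896 z 0.1289
0.3 TCP world x 0.4766 y 0.0897 z 0.1175
0.2 TCP world x 0.4729 y 0.0897 z 0.1056
0.15 TCP world x 0.4715 y 0.0897 z 0.0995
0.1 TCP world x 0.4703 y 0.0898 z 0.0934
0.05 TCP world x 0.4695 y 0.0898 z 0.0872
0 TCP world x 0.4690 y 0.0898 z 0.0810
```

Request:
{"op": "step_arm", "data": {
  "travel": [
    [5, 0, -35],
    [10, 0, -70],
    [15, 0, -105],
    [20, 0, -141],
    [20, 0, -141]
  ],
  "spin": [-4, -8, -8, -8, -8],
  "claw": [0, 0, 0, 0, 0]
}}

```text
time: 8.02
ee_pos: [0.656, 0.0855, 0.257]
eef_rot: [-1.219, -1.195, 1.195]
contact_force: [-0.9, 0.6, -0.3]
finger_gap: -0.001
```

Request:
{"op": "step_arm", "data": {
  "travel": [
    [0, 0, 0],
    [0, 15, 0],
    [0, 30, 0],
    [0, 50, 0],
    [0, 64, 0]
  ],
  "spin": [0, 0, 0, 0, 0],
  "claw": [0, 0, 0, 0, 0]
}}

```text
time: 8.43
ee_pos: [0.6489, 0.0864, 0.1952]
eef_rot: [-1.216, -1.195, 1.197]
contact_force: [-0.5, 0.5, -0.5]
finger_gap: -0.003
```

```bash
python3 -c "
from h import *
go((.6326,.087,.1937),89)
for n in ('top','scene'):
  f=grab_frame(n)[:,:,::-1]; u,v=proj(n,(.55,.09,.15)).astype(int); c=f[max(v-60,0):v+60,u-70:u+70]
  cv2.imwrite(f'pics/{n}6.png',cv2.resize(c,None,fx=4.5,fy=4.5,interpolation=cv2.INTER_CUBIC))"
```

```text
t 8.43 tcp [0.6489 0.0864 0.1952] jaw yaw 88.97 ydir [-0.002  0.    -1.   ] j6 [0.02  0.555 0.036 1.054 0.    0.038] F [-0.47  0.45 -0.5 ] gap -0.003
travel [ 0.3  1.5 16.3]
spin about y(down):  -0.03 alt 180.0
```

View pics/scene6.png

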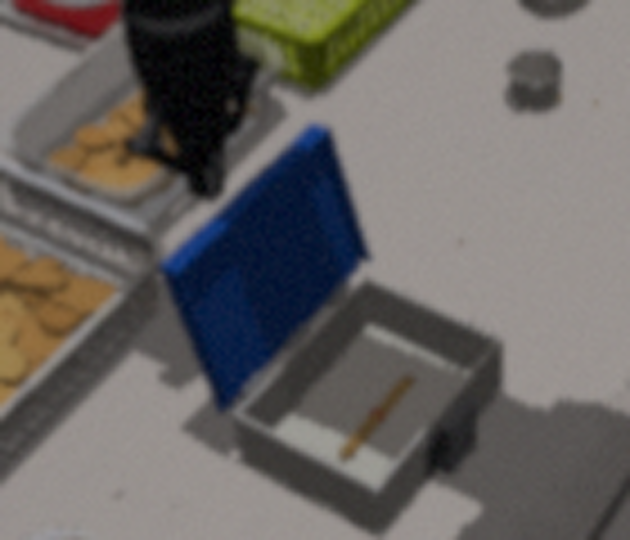

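View pics/top6.png

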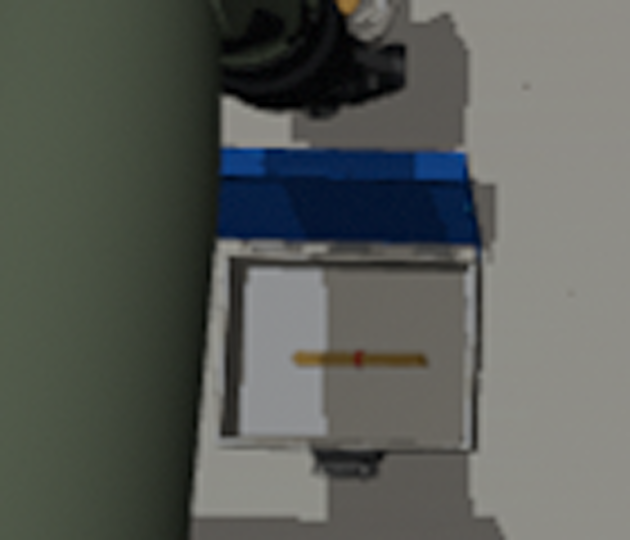

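```bash
python3 -c "
from h import *
u,v=proj('scene',(.55,.09,.15)).astype(int)
f=lambda p:(((np.array(proj('scene',p))-(u-70,v-60)))*4.5).round()
for p in ((.649,.087,.195),(.649,.087,.181),(.638,.087,.181),(.649,.072,.181),(.649,.102,.181)): print(p,f(p))
for p in ((.618,.087,.1966),(.615,.176,.1966),(.612,-.002,.1966)): print('lid edge',p,f(p))
"
```

```text
(0.649, 0.087, 0.195) [202. 176.]
(0.649, 0.087, 0.181) [204. 190.]
(0.638, 0.087, 0.181) [216. 195.]
(0.649, 0.072, 0.181) [217. 178.]
(0.649, 0.102, 0.181) [192. 202.]
lid edge (0.618, 0.087, 0.1966) [236. 189.]
lid edge (0.615, 0.176, 0.1966) [161. 267.]
lid edge (0.612, -0.002, 0.1966) [314. 122.]
```

Request:
{"op": "step_arm", "data": {
  "travel": [
    [0, 3, 9],
    [0, 3, 17],
    [0, 2, 22],
    [0, 1, 28],
    [0, 0, 35]
  ],
  "spin": [0, 0, 0, 0, 0],
  "claw": [0, 0, 0, 0, 0]
}}

```text
time: 8.95
ee_pos: [0.6162, 0.087, 0.1977]
eef_rot: [-1.22, -1.198, 1.194]
contact_force: [1.6, 1.0, 2.0]
finger_gap: -0.004
```

```bash
python3 -c "
from h import *
go((.5917,.0876,.1987),89)
for n in ('scene',):
  f=grab_frame(n)[:,:,::-1]; u,v=proj(n,(.55,.09,.15)).astype(int); c=f[max(v-60,0):v+60,u-70:u+70]
  cv2.imwrite(f'pics/{n}7.png',cv2.resize(c,None,fx=4.5,fy=4.5,interpolation=cv2.INTER_CUBIC))"
```

```text
t 8.95 tcp [0.6162 0.087  0.1977] jaw yaw 88.96 ydir [ 0.003  0.    -1.   ] j6 [ 0.022  0.49  -0.066  1.012  0.     0.04 ] F [1.55 1.03 2.03] gap -0.004
travel [ 0.2 -1.1 24.6]
spin about y(down):  -0.04 alt 180.0
```

View pics/scene7.png

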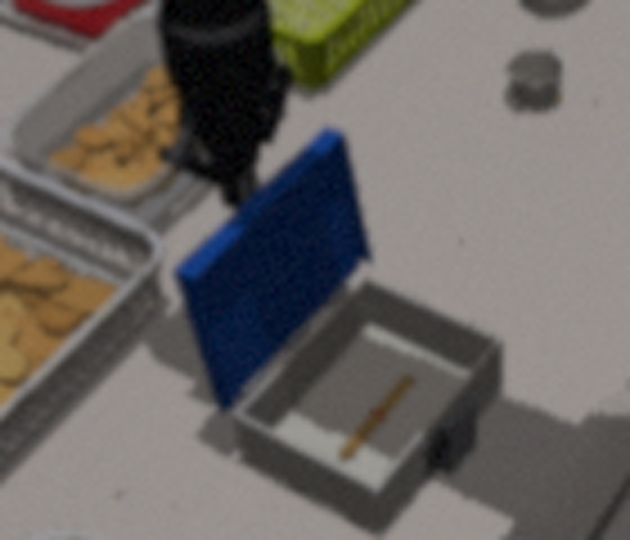

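Request:
{"op": "step_arm", "data": {
  "travel": [
    [0, -1, 9],
    [0, -1, 18],
    [0, -1, 27],
    [0, 0, 36],
    [0, 1, 45]
  ],
  "spin": [0, 0, 0, 0, 0],
  "claw": [0, 0, 0, 0, 0]
}}

```text
time: 9.42
ee_pos: [0.5713, 0.0877, 0.1963]
eef_rot: [-1.22, -1.198, 1.194]
contact_force: [1.7, -0.6, 0.2]
finger_gap: -0.002
```

Request:
{"op": "step_arm", "data": {
  "travel": [
    [0, 2, 7],
    [0, 4, 14],
    [0, 6, 21],
    [0, 9, 28],
    [0, 12, 35]
  ],
  "spin": [0, 0, 0, 0, 0],
  "claw": [0, 0, 0, 0, 0]
}}

```text
time: 9.83
ee_pos: [0.5355, 0.0884, 0.1832]
eef_rot: [-1.218, -1.196, 1.195]
contact_force: [1.4, 0.9, 0.7]
finger_gap: -0.004
```

```bash
python3 -c "
from h import *
go((.5028,.0892,.1596),89)
for n in ('scene',):
  f=grab_frame(n)[:,:,::-1]; u,v=proj(n,(.55,.09,.15)).astype(int); c=f[max(v-60,0):v+60,u-70:u+70]
  cv2.imwrite(f'pics/{n}8.png',cv2.resize(c,None,fx=4.5,fy=4.5,interpolation=cv2.INTER_CUBIC))"
```

```text
t 9.83 tcp [0.5355 0.0884 0.1832] jaw yaw 88.95 ydir [ 0.  0. -1.] j6 [ 0.027  0.362 -0.308  0.9    0.     0.046] F [1.39 0.91 0.65] gap -0.004
travel [ 0.2 23.6 32.7]
spin about y(down):  -0.05 alt 180.0
```

View pics/scene8.png

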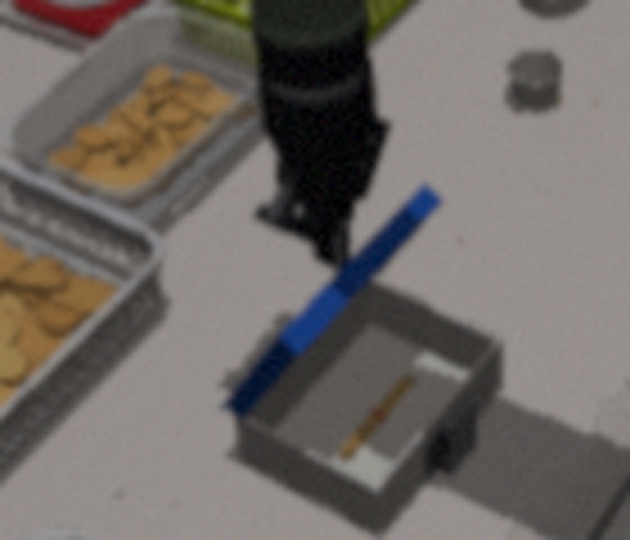

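Request:
{"op": "step_arm", "data": {
  "travel": [
    [0, 4, 7],
    [0, 8, 14],
    [0, 14, 21],
    [0, 19, 27],
    [0, 25, 33]
  ],
  "spin": [0, 0, 0, 0, 0],
  "claw": [0, 0, 0, 0, 0]
}}

```text
time: 10.3
ee_pos: [0.5023, 0.089, 0.1578]
eef_rot: [-1.218, -1.196, 1.196]
contact_force: [0.9, 1.2, 3.0]
finger_gap: -0.002
```

Request:
{"op": "step_arm", "data": {
  "travel": [
    [0, 5, 4],
    [0, 10, 9],
    [0, 16, 13],
    [0, 22, 17],
    [0, 28, 20]
  ],
  "spin": [0, 0, 0, 0, 0],
  "claw": [0, 0, 0, 0, 0]
}}

```text
time: 10.72
ee_pos: [0.4823, 0.0894, 0.1297]
eef_rot: [-1.217, -1.195, 1.196]
contact_force: [-0.0, 1.9, 2.4]
finger_gap: 0.001
```

```bash
python3 -c "
from h import *
go((.4729,.0897,.1056),89)
for n in ('scene',):
  f=grab_frame(n)[:,:,::-1]; u,v=proj(n,(.5,.09,.1)).astype(int); c=f[max(v-60,0):v+60,u-70:u+70]
  cv2.imwrite(f'pics/{n}9.png',cv2.resize(c,None,fx=4.5,fy=4.5,interpolation=cv2.INTER_CUBIC))"
```

```text
t 10.72 tcp [0.4823 0.0894 0.1297] jaw yaw 88.95 ydir [-0.001  0.    -1.   ] j6 [ 0.032  0.334 -0.51   0.727  0.     0.051] F [-0.01  1.89  2.41] gap 0.001
travel [ 0.2 24.1  9.4]
spin about y(down):  -0.05 alt 180.0
```

View pics/scene9.png

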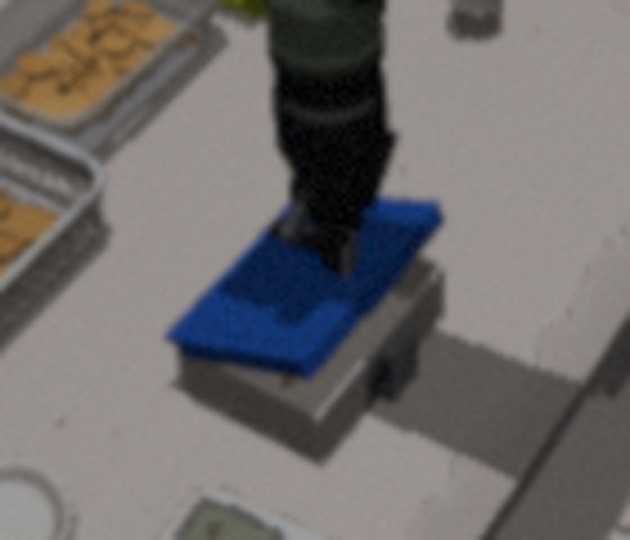

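Request:
{"op": "step_arm", "data": {
  "travel": [
    [0, 5, 3],
    [0, 10, 5],
    [0, 15, 7],
    [0, 20, 9],
    [0, 20, 9]
  ],
  "spin": [0, 0, 0, 0, 0],
  "claw": [0, 0, 0, 0, 0]
}}

```text
time: 11.18
ee_pos: [0.4735, 0.0894, 0.1093]
eef_rot: [-1.217, -1.195, 1.196]
contact_force: [1.1, -0.5, 2.6]
finger_gap: -0.0
```

Request:
{"op": "step_arm", "data": {
  "travel": [
    [0, 1, 0],
    [0, 2, 0.3]
  ],
  "spin": [0, 0],
  "claw": [0, 0]
}}

```text
time: 11.35
ee_pos: [0.4733, 0.0894, 0.1082]
eef_rot: [-1.217, -1.195, 1.196]
contact_force: [-0.1, 0.1, 3.4]
finger_gap: 0.002
```

Request:
{"op": "step_arm", "data": {
  "travel": [
    [0, 1, 0.2],
    [0, 2, 0.4]
  ],
  "spin": [0, 0],
  "claw": [0, 0]
}}

```text
time: 11.52
ee_pos: [0.4729, 0.0894, 0.1062]
eef_rot: [-1.217, -1.195, 1.196]
contact_force: [-1.5, -0.3, 3.6]
finger_gap: -0.0
```

Request:
{"op": "step_arm", "data": {
  "travel": [
    [0, 0.5, 0.1],
    [0, 1, 0.2],
    [0, 1.5, 0.3]
  ],
  "spin": [0, 0, 0],
  "claw": [0, 0, 0]
}}

```text
time: 11.77
ee_pos: [0.4729, 0.0894, 0.1047]
eef_rot: [-1.218, -1.196, 1.196]
contact_force: [-1.5, 0.7, 2.1]
finger_gap: 0.001
```

Request:
{"op": "step_arm", "data": {
  "travel": [
    [0, 0.5, 0.1],
    [0, 1, 0.2],
    [0, 1.5, 0.3]
  ],
  "spin": [0, 0, 0],
  "claw": [0, 0, 0]
}}

```text
time: 12.02
ee_pos: [0.4726, 0.0895, 0.1032]
eef_rot: [-1.218, -1.196, 1.196]
contact_force: [-2.5, -0.6, 4.0]
finger_gap: 0.002
```

Request:
{"op": "step_arm", "data": {
  "travel": [
    [0, 0.5, 0.1],
    [0, 1, 0.2]
  ],
  "spin": [0, 0],
  "claw": [0, 0]
}}

```text
time: 12.18
ee_pos: [0.4724, 0.0895, 0.1022]
eef_rot: [-1.218, -1.196, 1.196]
contact_force: [-1.0, -1.2, 2.1]
finger_gap: 0.002
```

Request:
{"op": "step_arm", "data": {
  "travel": [
    [0, 0.5, 0.1],
    [0, 1, 0.2]
  ],
  "spin": [0, 0],
  "claw": [0, 0]
}}

```text
time: 12.35
ee_pos: [0.4723, 0.0895, 0.1012]
eef_rot: [-1.218, -1.196, 1.196]
contact_force: [-1.3, 0.2, 2.4]
finger_gap: -0.001
```

Request:
{"op": "step_arm", "data": {
  "travel": [
    [0, 0.5, 0.1],
    [0, 1, 0.2]
  ],
  "spin": [0, 0],
  "claw": [0, 0]
}}

```text
time: 12.52
ee_pos: [0.472, 0.0895, 0.1002]
eef_rot: [-1.218, -1.196, 1.196]
contact_force: [-2.1, -0.1, 3.1]
finger_gap: -0.003
```

Request:
{"op": "step_arm", "data": {
  "travel": [
    [0, 0.5, 0],
    [0, 1, 0]
  ],
  "spin": [0, 0],
  "claw": [0, 0]
}}

```text
time: 12.68
ee_pos: [0.4721, 0.0895, 0.0992]
eef_rot: [-1.218, -1.196, 1.196]
contact_force: [-2.5, -0.3, 2.8]
finger_gap: 0.0
```

Request:
{"op": "step_arm", "data": {
  "travel": [
    [0, 0.5, 0],
    [0, 1, 0]
  ],
  "spin": [0, 0],
  "claw": [0, 0]
}}

```text
time: 12.85
ee_pos: [0.4721, 0.0895, 0.0982]
eef_rot: [-1.218, -1.196, 1.196]
contact_force: [-1.0, 0.4, 2.3]
finger_gap: -0.0
```

Request:
{"op": "step_arm", "data": {
  "travel": [
    [0, 0.5, 0],
    [0, 1, 0]
  ],
  "spin": [0, 0],
  "claw": [0, 0]
}}

```text
time: 13.02
ee_pos: [0.4721, 0.0895, 0.0972]
eef_rot: [-1.218, -1.196, 1.196]
contact_force: [-2.4, 1.0, 5.5]
finger_gap: -0.001
```

Request:
{"op": "step_arm", "data": {
  "travel": [
    [0, 0.5, 0],
    [0, 1, 0]
  ],
  "spin": [0, 0],
  "claw": [0, 0]
}}

```text
time: 13.18
ee_pos: [0.4721, 0.0895, 0.0968]
eef_rot: [-1.218, -1.196, 1.196]
contact_force: [-4.6, 0.4, 12.5]
finger_gap: 0.0
```

Request:
{"op": "step_arm", "data": {
  "travel": [
    [0, 0.5, 0],
    [0, 1, 0]
  ],
  "spin": [0, 0],
  "claw": [0, 0]
}}

```text
time: 13.35
ee_pos: [0.472, 0.0895, 0.0963]
eef_rot: [-1.218, -1.196, 1.196]
contact_force: [-5.3, -0.6, 16.0]
finger_gap: -0.002
```

```bash
python3 -c "
from h import *
go((.4729,.0897,.0963),89)
for n in ('scene','top'):
  f=grab_frame(n)[:,:,::-1]; u,v=proj(n,(.48,.09,.07)).astype(int); c=f[max(v-40,0):v+40,u-50:u+50]
  cv2.imwrite(f'pics/{n}10.png',cv2.resize(c,None,fx=6,fy=6,interpolation=cv2.INTER_CUBIC))
  print(get_obs()['contact_force'],get_obs()['moment'])"
```

```text
t 13.35 tcp [0.472  0.0895 0.0963] jaw yaw 88.96 ydir [ 0. -0. -1.] j6 [ 0.034  0.363 -0.573  0.634 -0.     0.052] F [-5.29 -0.56 15.99] gap -0.002
travel [ 0.2 -0.  -0.9]
spin about y(down):  -0.04 alt 180.0
[-5.84946076  0.44063629 14.44644678] [-0.03867598  1.30158915  0.03363518]
[-5.50936359 -0.15447399 14.84560511] [-0.10326423  1.24882208  0.04147561]
```

View pics/scene10.png

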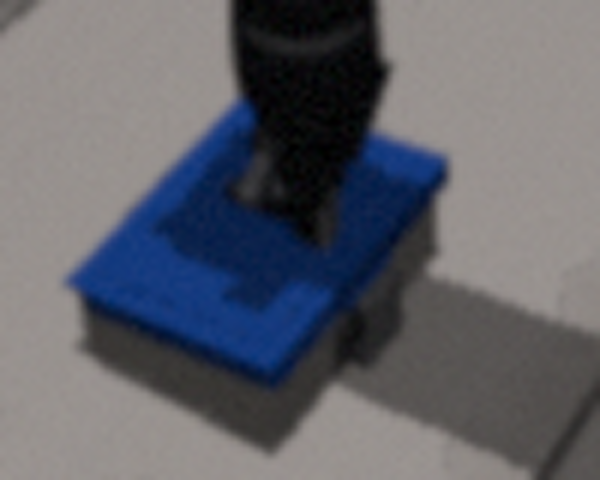

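View pics/top10.png

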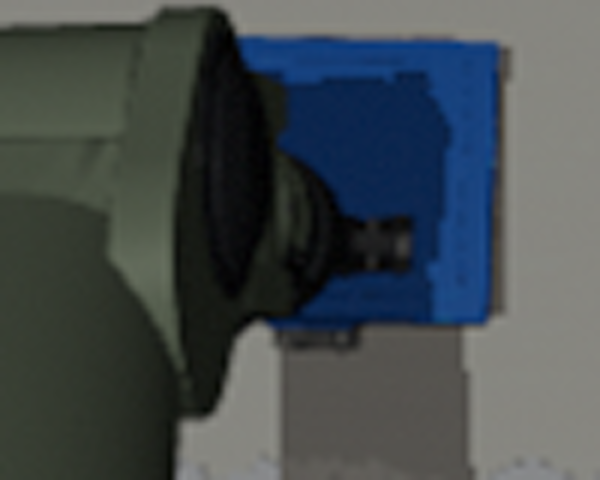

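Request:
{"op": "step_arm", "data": {
  "travel": [
    [0, 0.4, 0],
    [0, 0.4, 0]
  ],
  "spin": [0, 0],
  "claw": [0, 0]
}}

```text
time: 13.62
ee_pos: [0.4719, 0.0895, 0.0959]
eef_rot: [-1.218, -1.196, 1.196]
contact_force: [-6.0, -1.0, 14.6]
finger_gap: -0.002
```

Request:
{"op": "step_arm", "data": {
  "travel": [
    [0, 0.4, 0],
    [0, 0.4, 0]
  ],
  "spin": [0, 0],
  "claw": [0, 0]
}}

```text
time: 13.78
ee_pos: [0.4718, 0.0895, 0.0953]
eef_rot: [-1.218, -1.196, 1.196]
contact_force: [-5.3, -0.2, 10.8]
finger_gap: -0.003
```

Request:
{"op": "step_arm", "data": {
  "travel": [
    [0, 0.4, 0],
    [0, 0.4, 0]
  ],
  "spin": [0, 0],
  "claw": [0, 0]
}}

```text
time: 13.95
ee_pos: [0.4717, 0.0895, 0.0945]
eef_rot: [-1.217, -1.195, 1.196]
contact_force: [-4.3, 0.1, 9.4]
finger_gap: -0.001
```

Request:
{"op": "step_arm", "data": {
  "travel": [
    [0, 0.4, 0],
    [0, 0.4, 0]
  ],
  "spin": [0, 0],
  "claw": [0, 0]
}}

```text
time: 14.12
ee_pos: [0.4715, 0.0895, 0.0938]
eef_rot: [-1.217, -1.195, 1.196]
contact_force: [-2.7, 0.6, 5.0]
finger_gap: -0.001
```

Request:
{"op": "step_arm", "data": {
  "travel": [
    [0, 0.4, 0],
    [0, 0.4, 0]
  ],
  "spin": [0, 0],
  "claw": [0, 0]
}}

```text
time: 14.28
ee_pos: [0.4719, 0.0895, 0.0932]
eef_rot: [-1.218, -1.196, 1.196]
contact_force: [-1.5, -0.2, 2.7]
finger_gap: -0.0
```

Request:
{"op": "step_arm", "data": {
  "travel": [
    [0, 0.4, 0],
    [0, 0.4, 0]
  ],
  "spin": [0, 0],
  "claw": [0, 0]
}}

```text
time: 14.45
ee_pos: [0.4724, 0.0895, 0.0927]
eef_rot: [-1.218, -1.196, 1.195]
contact_force: [-0.7, -0.0, 1.7]
finger_gap: 0.001
```

Request:
{"op": "step_arm", "data": {
  "travel": [
    [0, 0.4, 0],
    [0, 0.4, 0]
  ],
  "spin": [0, 0],
  "claw": [0, 0]
}}

```text
time: 14.62
ee_pos: [0.4724, 0.0895, 0.0923]
eef_rot: [-1.218, -1.196, 1.195]
contact_force: [-1.1, -0.2, 0.6]
finger_gap: -0.0
```

Request:
{"op": "step_arm", "data": {
  "travel": [
    [0, 0.5, 0],
    [0, 0.8, 0],
    [0, 0.8, 0]
  ],
  "spin": [0, 0, 0],
  "claw": [0, 0, 0]
}}

```text
time: 14.87
ee_pos: [0.4721, 0.0895, 0.0916]
eef_rot: [-1.218, -1.196, 1.196]
contact_force: [0.4, 0.3, 0.1]
finger_gap: -0.0
```

Request:
{"op": "step_arm", "data": {
  "travel": [
    [0, 0.5, 0],
    [0, 0.8, 0],
    [0, 0.8, 0]
  ],
  "spin": [0, 0, 0],
  "claw": [0, 0, 0]
}}

```text
time: 15.12
ee_pos: [0.4721, 0.0895, 0.0908]
eef_rot: [-1.218, -1.196, 1.196]
contact_force: [0.3, 0.3, 0.3]
finger_gap: -0.004
```

The force peaked at about 16 N and then fell to 0, so the lid has jumped ahead. I'll back off gently and check that it holds.

Request:
{"op": "step_arm", "data": {
  "travel": [
    [0, -1, 0],
    [0, -3, 0],
    [0, -6, 0],
    [0, -10, 0],
    [0, -15, 0]
  ],
  "spin": [0, 0, 0, 0, 0],
  "claw": [0, 0, 0, 0, 0]
}}

```text
time: 15.53
ee_pos: [0.472, 0.0895, 0.1063]
eef_rot: [-1.218, -1.196, 1.196]
contact_force: [-0.1, -0.2, 0.8]
finger_gap: -0.002
```

```bash
python3 -c "
from h import *
print(get_obs()['contact_force'])
for n in ('scene','top'):
  f=grab_frame(n)[:,:,::-1]; u,v=proj(n,(.5,.09,.07)).astype(int); c=f[max(v-50,0):v+50,u-60:u+60]
  cv2.imwrite(f'pics/{n}11.png',cv2.resize(c,None,fx=5,fy=5,interpolation=cv2.INTER_CUBIC))"
```

```text
[-0.14783023 -0.16856731  0.77115895]
```

View pics/scene11.png

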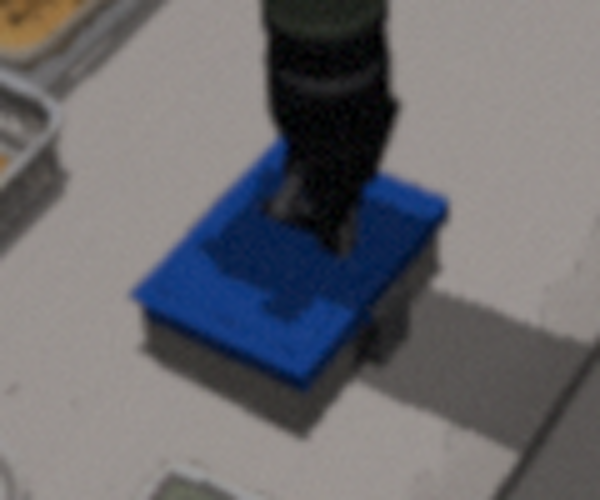

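Lid is shut and there is no contact force. I'll raise the arm well clear and check that the lid stays down.

Request:
{"op": "step_arm", "data": {
  "travel": [
    [0, -15, 0],
    [0, -35, 0],
    [0, -60, 0],
    [0, -90, 0],
    [0, -120, 0]
  ],
  "spin": [0, 0, 0, 0, 0],
  "claw": [0, 0, 0, 0, 0]
}}

```text
time: 16.05
ee_pos: [0.4715, 0.0895, 0.2269]
eef_rot: [-1.217, -1.195, 1.196]
contact_force: [1.4, 1.1, -0.4]
finger_gap: 0.001
```

Request:
{"op": "step_arm", "data": {
  "travel": [
    [0, 0, 0],
    [0, 0, 0],
    [0, 0, 0],
    [0, 0, 0],
    [0, 0, 0]
  ],
  "spin": [0, 0, 0, 0, 0],
  "claw": [0, 0, 0, 0, 0]
}}

```text
time: 16.47
ee_pos: [0.4712, 0.0894, 0.2246]
eef_rot: [-1.216, -1.194, 1.197]
contact_force: [0.8, 0.6, 0.6]
finger_gap: 0.001
```

Request:
{"op": "step_arm", "data": {
  "travel": [
    [0, 0, 0],
    [0, 0, 0],
    [0, 0, 0],
    [0, 0, 0],
    [0, 0, 0]
  ],
  "spin": [0, 0, 0, 0, 0],
  "claw": [0, 0, 0, 0, 0]
}}

```text
time: 16.88
ee_pos: [0.472, 0.0895, 0.2258]
eef_rot: [-1.218, -1.195, 1.196]
contact_force: [0.1, 0.2, -0.4]
finger_gap: -0.002
```

```bash
python3 -c "
from h import *
print(get_obs()['contact_force'])
f=grab_frame('scene')[:,:,::-1];cv2.imwrite('pics/scene12.png',f)
f=grab_frame('top')[:,:,::-1];cv2.imwrite('pics/top12.png',f)"
```

```text
[ 0.11344713  0.17590737 -0.37130959]
```

View pics/scene12.png

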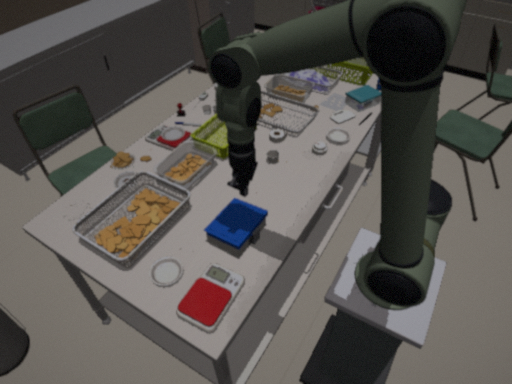

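View pics/top12.png

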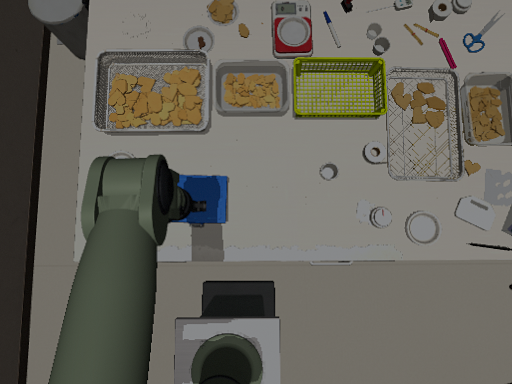

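The lid stays shut at about (238,222) in the scene view with the arm well clear. Cup, timer and dish still sit at their starting pixels in the top view: (328,172), (381,216) and (422,227).

```bash
python3 -c "
from rig import *
print(job_done())"
```

```text
the job is handed in; nothing more can be done
None
```

The bundle of twist ties is in the box, the lid is shut, and the catch holds it with the robot clear. I handed the job in at about 17 s.

- **Bundle:** I put it flat on the box floor and let go. The camera showed it lying inside before I closed the lid.
- **Lid:** I drew it over from behind and pressed the free edge in steps of 0.4 to 0.5 mm. The highest upward force I read was 16 N (about 17 N with its sideways part), against the 25 N limit. The force then fell to about 0 as it clicked, roughly 5 mm below where the lid first met the catch.
- **Last checks:** I raised the arm about 12 cm clear and waited roughly 0.8 s. The pictures showed the lid still shut, and the cup, timer and dish at the same pixel positions as at the start.
- **Where readings disagreed:** The two cameras differed by about 5 to 7 mm on the box position and about 4 mm on the bundle. The gripper closed to about 10 mm on the nominally 14 mm bundle. Neither caused a problem.

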